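# Slide the board out over the scrap dish and push the lemon halves in

## Task

With the fingertips only, push the chopping board, with the two lemon halves on it, towards the scrap dish until its long front edge juts out about 4 cm past the worktop's metal-trimmed edge, over the dish, and square with that edge. Then push both lemon halves off the front of the board so that they drop into the dish, leaving the board jutting out as it is. Slide everything: do not pick up the board or the lemon halves, and leave the dish, the mug, the honey jar and the bowl of tea sachets as they stand.

Things in the scene. Friction and masses are not known exactly. Their poses are not given: they have to be found in the camera images.
- edge_trim: satin-metal strip, 700 mm long, 12 mm wide, flush in the worktop's far edge, where the surface drops 85 mm to the lower counter with the sink. Fixed. Origin on the top outer edge (the worktop's edge); x points level, straight out over the lower counter, y along the edge to the robot's left, z up. Overhang is distance along this x
- scrap_dish: empty oblong white stoneware dish, 170 (x) by 190 (y, along the edge) by 56 mm high, walls 8 mm at the rim, a tab handle at each end (228 mm over them), 0.8 kg, loose, on the lower counter. Near side 7 mm out from the worktop's edge and parallel to it; rim 29 mm below the worktop. Origin: centre of its underside, 85 mm below the worktop; x as the trim's
- board: wooden chopping board flat on the worktop, 210 (x) by 300 (y) by 22 mm, 0.9 kg, loose, slides with some 3 to 8 N. Origin: centre of its underside; x roughly outwards, so its long front edge is at x = +105 mm and its long back edge, nearest the robot, at -105 mm. At first the front edge's middle is 1 to 3 cm short of the worktop's edge, up to 8 degrees askew
- board_front_left (a point): the board's front left corner (underside, at +105 mm x and +150 mm y of the board)
- board_front_right (a point): the board's front right corner (underside, at +105 mm x and -150 mm y of the board)
- lemon_a: squeezed lemon half on its cut face on top of the board: a yellow dome 57 mm across at the foot, 58 mm at its widest 10 mm up, 45 mm tall with a small nib on top, 0.06 kg, loose. Origin: centre of its cut face (22 mm above the worktop), z up. At first on the left half of the board
- lemon_b: squeezed lemon half on its cut face on top of the board: a yellow dome 57 mm across at the foot, 58 mm at its widest 10 mm up, 45 mm tall with a small nib on top, 0.06 kg, loose. Origin: centre of its cut face (22 mm above the worktop), z up. At first on the right half of the board
- mug_1: a tall pale green mug with a ring handle, 86x129x128 mm, on the worktop to the left of the board, loose; not to be touched
- honey: a honey jar with a green screw lid, 52 mm across and 98 mm tall, on the worktop to the left of the board, loose; not to be touched
- bowl_tea_2: a white bowl of tea sachets, 123 mm across and 78 mm tall, on the worktop to the left of the board, loose; not to be touched
Mind the look-alikes: they are no part of the job. What is shaped like the lemon_b but red or turquoise is not meant.

How it is judged:
On the way, in this order (a step that is already met when the one before it is completed fails the run):
1. the board juts out 2.5 to 5.5 cm past the edge at both front corners, with both lemon halves still on it (x of board_front_left in the frame of edge_trim between 0.025 and 0.055 m and x of board_front_right in the frame of edge_trim between 0.025 and 0.055 m and height (world z) of each of lemon_a, lemon_b above 0.012 m), for 0.3 s.
2. both lemon halves lie in the dish (x of lemon_a in the frame of scrap_dish between -0.08 and 0.08 m and y of lemon_a in the frame of scrap_dish between -0.09 and 0.09 m and height (world z) of each of lemon_a, lemon_b below 0 m and x of lemon_b in the frame of scrap_dish between -0.08 and 0.08 m and y of lemon_b in the frame of scrap_dish between -0.09 and 0.09 m), for 0.3 s.
At the end, for the whole second after the job is handed in: the board lies flat and still with both front corners 25 to 55 mm out past the worktop's edge; both lemon halves are inside the dish, their cut faces' centres below the worktop's level; the dish is within 30 mm of where it stood (all of step 2 and x of board_front_left in the frame of edge_trim between 0.025 and 0.055 m and x of board_front_right in the frame of edge_trim between 0.025 and 0.055 m and linear speed of board below 0.02 m/s and distance of scrap_dish from where it was at the start of the episode below 0.03 m and angle between board's own z axis and vertical below 0.05 rad); the robot touches nothing.
It fails at once if the board is lifted or tipped (underside over 10 mm up, or tilted over 6 degrees) (height (world z) of board above 0.01 m or angle between board's own z axis and vertical above 0.105 rad).
It fails at once if a lemon half is lifted (over 15 mm above the board) (height (world z) of any of lemon_a, lemon_b above 0.037 m).
It fails at once if the dish is shoved more than 30 mm or tipped (distance of scrap_dish from where it was at the start of the episode above 0.03 m or angle between scrap_dish's own z axis and vertical above 0.15 rad).
It fails at once if the arm or the gripper's body, instead of the fingers, pushes the board or a lemon half (over 2 N) (contact force between the arm and board above 2 N or contact force between the arm and lemon_a above 2 N or contact force between the arm and lemon_b above 2 N).
It fails at once if the mug, the honey jar or the tea bowl is moved over 20 mm or tipped (distance of any of mug_1, honey, bowl_tea_2 from where it was at the start of the episode above 0.02 m or angle between any of mug_1, honey, bowl_tea_2's own z axis and vertical above 0.2 rad).
It also fails if it takes over 61 s, if anything falls off the work surface, if the arm or the gripper's body presses on something with over 40 N, if the wrist force passes 120 N, or if a joint passes its speed limit or range.

## Robot

A 7-joint arm with a two-finger parallel gripper is mounted at the origin on the work surface; the furniture and walls round the work are solid. World frame = base frame: x ahead of the robot, y to its left, z up, the work surface at z = 0. Lengths are in m, angles in rad, forces in N, time in s.
With the tool pointing down it reaches from about 0.4 to 0.875 m from the base axis. Payload 6.5 kg.
Tool frame: the origin (TCP) lies at the very end of the fingers, on their centre line; the grasp point (between the pads) lies 19 mm behind it; z points along the fingers, y is the line along which they close (so a half turn about z gives the same grasp; the last joint's range is limited). The gripper opens to 88 mm and grips with 3 to 60 N. Pads are 18 mm wide; open, the fingers measure 123 mm over their backs; the gripper's body (75 mm by 187 mm) begins 45 mm behind the grasp point.
Start: joints at [1.255, 0.536, -0.004, 1.538, 0.003, 1.067, -0.071], TCP at [0.161, -0.63, 0.239] pointing down, gripper open.
Joint ranges: [-2.7, 2.7], [-0.37, 2.16], [-1.27, 1.26], [0.24, 2.4], [-1.31, 4.45], [0.19, 1.91], [-2.76, 2.76]. Speed limits (rad/s): [2.39, 2.39, 3.14, 3.14, 3.14, 3.14, 3.14].

## Interface

Orientations are given as a unit quaternion [x, y, z, w].
In Python, from plant import arm, viewer, job gives the robot as it stands.
- The arm moves only by the tool send_rows, never from a script. Its argument "moves" is one flat list of numbers, 6 for each row, row after row: the shift along the tool's x, y, z in cm, then the turn, a rotation vector about the tool's x, y, z in rad. A call has exactly 10 rows; each row shifts and turns the commanded pose from where the row before left it, along the tool's axes as they then stand; what a row does not reach is not made up. A row lasts 1/10 s, in which the tool goes at most 50 mm and 8.59 degrees, less where a joint would pass 70% of its speed; a pose out of reach is approached as far as the arm can. A call is refused whole if a number of a shift passes 5 or a number of a turn 0.15, either way. A call with a gripper value outside its range is refused whole. "hand" is the closure, from 0 (fully open) to 1 (shut), set as the call begins (left out, the last holds). The fingers move at their own pace and stop on an object; "newtons" is the grip in N (left out, the last holds). Time passes only in rows, so rows that do not move let the fingers close, or fill a call up. It gives the time, the measured TCP pose, the force, the opening and the grip force at its end, in the units of the state.
- arm.observe(): the state, without advancing time (a new reading comes with each control period).
- viewer.snapshot(name): name is "scene" or "top"; returns a dict with "pixels" (384x512x3 uint8, red, green, blue), "fx", "fy", "cx", "cy" (pixels), "R" (3x3) and "t" (3): a world point X has camera coordinates R X + t. Camera axes: x right, y down, z forward; pixel columns grow to the right and rows downward; lengths in m; the calibration is good to about 2 mm. A picture is of the moment at which its call begins. There is no depth.
- job.hand_in(): hands the job in; it is judged then, once.
The state is a dict: "clock": time; "q": joint angles; "qvel": joint speeds; "joint_torque": joint torques, N m; "ee_pos": TCP position; "eef_rot": TCP orientation; "force": force on the tool from outside, world axes, zero at the start; "moment": the same for the moment, N m; "gripper_width": finger opening in m; "grip_force": force on a finger pad.
Only numpy, scipy, OpenCV 4.12 (cv2) and the standard library are available. Lean on these libraries where they do the work, as an engineer would, in place of code of your own. Each camera call takes 0.05 s, during which the arm holds its last target. There are 200 camera calls.

## Working session

There is one attempt and no reset: what is moved stays moved. The work goes in short steps, Python scripts to look and compute and a tool call to move; the robot and the scene stay as the last step left them, time stands still between calls to the robot, and variables do not carry over. Pictures are saved under pics/ and viewed, at most 10 in all, crops included, and the job is handed in when it is done.

Besides the shell and the picture viewer there is one more tool, called by a JSON object that holds its "op" and its "data". send_rows: Moves the arm, as the interface text tells. Its arguments: {"type":"object","properties":{"moves":{"type":"array","items":{"type":"number"}},"hand":{"type":"number"},"newtons":{"type":"number"}},"required":["moves"]}

```bash
mkdir -p pics; ls
python3 - <<'E'
from plant import arm,viewer,job
import cv2,numpy as np,pickle
o=arm.observe(); print(o)
for n in("scene","top"):
    s=viewer.snapshot(n); pickle.dump(s,open(f"pics/{n}0.pkl","wb"))
    cv2.imwrite(f"pics/{n}0.png",s["pixels"][:,:,::-1]); print(n,s["fx"],s["fy"],s["cx"],s["cy"],np.round(s["R"],4).tolist(),s["t"])
E
```

```text
pics
{'clock': 0.0, 'q': array([ 1.25478431,  0.53714777, -0.00445535,  1.53880988,  0.00260159,
        1.06729482, -0.07120845]), 'qvel': array([ 6.17840707e-06, -6.81804064e-04,  2.44795725e-04, -9.41948677e-04,
       -2.33344161e-05, -2.57735563e-03, -9.93270342e-04]), 'joint_torque': array([ 4.72884603e-04, -5.70978606e+01,  9.91329253e-01, -2.51605117e+01,
       -5.62182628e-02,  1.77157181e-02,  1.42549270e-04]), 'ee_pos': array([ 0.16054503, -0.62925976,  0.2378755 ]), 'eef_rot': array([ 9.92204152e-01,  1.24620369e-01, -1.59666113e-04, -8.11446814e-04]), 'force': array([-0.10790863, -0.19423448,  0.18541334]), 'moment': array([-0.02585458, -0.021745  , -0.04167826]), 'grip_force': 0.0, 'gripper_width': 0.0881001352940513}
scene 396.5325655596763 396.5325655596763 255.38364752117945 190.61811207718674 [[-0.6237, -0.7817, 0.0006], [-0.6119, 0.4878, -0.6226], [0.4864, -0.3886, -0.7826]] [0.26886645 0.38501665 0.75313168]
top 459.60731109488296 459.60731109488296 261.68207759346865 190.5820690255388 [[0.017, -0.9997, 0.0198], [-0.995, -0.0189, -0.0979], [0.0983, -0.018, -0.995]] [-0.12991764  0.54182453  1.34775605]
```

View pics/scene0.png

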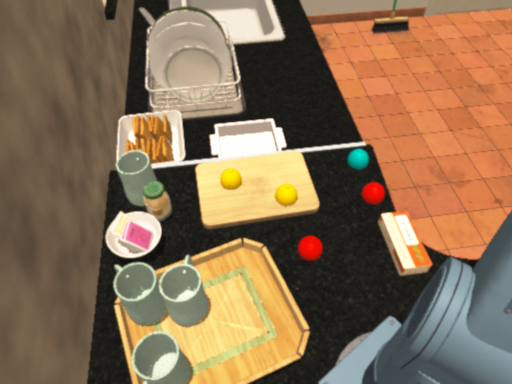

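View pics/top0.png

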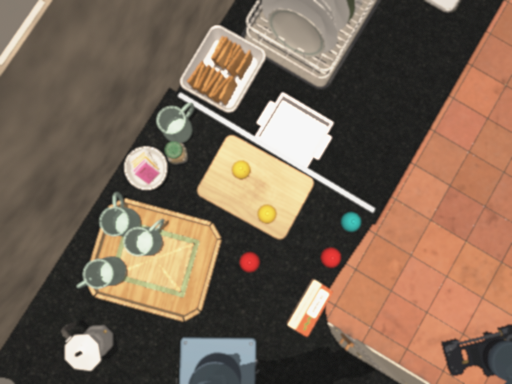

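Top view: the board is centred near (255,187), the yellow halves at (241,170) for A and (267,214) for B, the trim runs (180,95)–(373,210), and the dish is at (295,133). The red domes (250,262) and (331,257) and the turquoise one (351,221) are off the board, so they are decoys. The scene view shows the same layout, and both yellow domes are plainly on the board.

```bash
cat > h.py <<'E'
import numpy as np,cv2,pickle
def ray(s,uv,z):
    uv=np.atleast_2d(np.asarray(uv,float)); d=np.c_[(uv[:,0]-s["cx"])/s["fx"],(uv[:,1]-s["cy"])/s["fy"],np.ones(len(uv))]@s["R"]
    c=-s["R"].T@s["t"]; return c+d*((z-c[2])/d[:,2])[:,None]
def proj(s,X):
    p=np.atleast_2d(X)@s["R"].T+s["t"]; return np.c_[p[:,0]/p[:,2]*s["fx"]+s["cx"],p[:,1]/p[:,2]*s["fy"]+s["cy"]]
def big(m,k=1):
    c,_=cv2.findContours(m.astype(np.uint8),cv2.RETR_EXTERNAL,cv2.CHAIN_APPROX_NONE)
    return sorted(c,key=cv2.contourArea)[::-1][:k]
def lemons(s):
    h=cv2.cvtColor(s["pixels"],cv2.COLOR_RGB2HSV)
    m=(h[...,0]>20)&(h[...,0]<35)&(h[...,1]>190)&(h[...,2]>120)
    return [c[:,0] for c in big(m,3) if cv2.contourArea(c)>40]
def board(s,roi):
    h=cv2.cvtColor(s["pixels"],cv2.COLOR_RGB2HSV)
    m=((h[...,0]>8)&(h[...,0]<35)&(h[...,1]>50)&(h[...,2]>120)).astype(np.uint8)
    k=np.zeros_like(m);x0,x1,y0,y1=roi;k[y0:y1,x0:x1]=1
    return big(cv2.morphologyEx(m*k,cv2.MORPH_OPEN,np.ones((3,3))))[0][:,0]
E
cat > m.py <<'E'
from h import *
S={n:pickle.load(open(f"pics/{n}0.pkl","rb")) for n in("scene","top")}
roi={"top":(190,320,125,245),"scene":(190,325,146,232)}
ends={"top":((180,95),(373,210)),"scene":((183,165),(368,144))}
for n,s in S.items():
    b=ray(s,board(s,roi[n]),0.022)[:,:2]*1000
    r=cv2.minAreaRect(b.astype(np.float32)); print(n,"board",r,cv2.boxPoints(r).round(0).tolist())
    for c in lemons(s):
        (u,v),rad=cv2.minEnclosingCircle(c); print(" lemon",u,v,rad,ray(s,(u,v),.042)[0].round(3))
    print(" trim rough",ray(s,ends[n],0).round(3).tolist())
    # trim: white pixels near line
    p,q=map(np.array,ends[n]);g=s["pixels"].min(2).astype(float); pts=[]
    nrm=np.array([-(q-p)[1],(q-p)[0]])/np.hypot(*(q-p))
    for t in np.linspace(.03,.97,80):
        k=p+t*(q-p); o=np.arange(-4,4.1,.5); w=np.array([g[int(round(y)),int(round(x))] for x,y in k+o[:,None]*nrm])
        pr=w>130
        if pr.any() and pr.sum()<10 : pts.append(k+nrm*o[pr].mean())
    W=ray(s,pts,0)[:,:2].astype(np.float32); l=cv2.fitLine(W,cv2.DIST_HUBER,0,.001,.001).ravel()
    d=l[:2]*np.sign(l[1]); out=np.array([d[1],-d[0]]); print(" trim n",len(W),"dir",d,"ang out",np.degrees(np.arctan2(out[1],out[0])),"mid offset",out@l[2:],"resid",np.std((W-l[2:])@out))
    print(" board corners x in trim (mm, add -6 for outer edge)",((cv2.boxPoints(r)/1000-l[2:])@out).round(4), "along",(cv2.boxPoints(r)/1000@d).round(4))
E
python3 m.py
```

```text
scene board ((553.4065551757812, -96.56381225585938), (302.0599670410156, 214.04139709472656), 62.071720123291016) [[388.0, -180.0], [577.0, -280.0], [719.0, -13.0], [530.0, 87.0]]
 lemon 286.20306396484375 194.43856811523438 10.806882858276367 [ 0.468 -0.129  0.042]
 lemon 230.44737243652344 178.53509521484375 10.54467487335205 [ 0.598 -0.05   0.042]
 trim rough [[0.751, 0.005, 0.0], [0.483, -0.466, 0.0]]
 trim n 32 dir [0.49915493 0.8665128 ] ang out -29.944105 mid offset 0.6552263 resid 0.0012114362
 board corners x in trim (mm, add -6 for outer edge) [-0.2291 -0.0152 -0.0259 -0.2398] along [0.0379 0.0454 0.3473 0.3397]
top board ((557.782470703125, -100.13192749023438), (303.96893310546875, 213.73928833007812), 62.20492935180664) [[392.0, -185.0], [581.0, -284.0], [723.0, -16.0], [534.0, 84.0]]
 trim rough [[0.84, 0.138, 0.0], [0.494, -0.462, 0.0]]
 trim n 1 dir [-0.26826346  0.9633456 ] ang out 15.560958 mid offset 0.38368744 resid 0.0
 board corners x in trim (mm, add -6 for outer edge) [-0.0553  0.1002  0.3088  0.1534] along [-0.2832 -0.43   -0.209  -0.0622]
```

```bash
sed -i 's/>190)&(h\[...,2\]>120)/>170)\&(h[...,2]>120)/' h.py; sed -i 's/pr.sum()<10 /pr.sum()<13/; s/pr=w>130/pr=w>(w.max()+w.min())\/2/; s/arange(-4,4.1/arange(-6,6.1/' m.py; python3 m.py
python3 - <<'E'
from h import *
s=pickle.load(open("pics/top0.pkl","rb")); h=cv2.cvtColor(s["pixels"],cv2.COLOR_RGB2HSV)
print(h[170,241],h[214,267],h[190,220])
for t in (.05,.5,.95):
    x=int(180+193*t);y=int(95+115*t);print(x,y,s["pixels"][y-6:y+7,x].min(1))
E
```

```text
scene board ((553.4065551757812, -96.56381225585938), (302.0599670410156, 214.04139709472656), 62.071720123291016) [[388.0, -180.0], [577.0, -280.0], [719.0, -13.0], [530.0, 87.0]]
 lemon 285.9666748046875 194.36666870117188 11.05158805847168 [ 0.469 -0.128  0.042]
 lemon 230.3485870361328 178.5140838623047 10.643084526062012 [ 0.598 -0.05   0.042]
 trim rough [[0.751, 0.005, 0.0], [0.483, -0.466, 0.0]]
 trim n 62 dir [0.5190161  0.85476446] ang out -31.266275 mid offset 0.65723205 resid 0.0036949269
 board corners x in trim (mm, add -6 for outer edge) [-0.2321 -0.0184 -0.036  -0.2497] along [0.0477 0.0601 0.3617 0.3492]
top board ((557.782470703125, -100.13192749023438), (303.96893310546875, 213.73928833007812), 62.20492935180664) [[392.0, -185.0], [581.0, -284.0], [723.0, -16.0], [534.0, 84.0]]
 lemon 266.6785583496094 213.7857208251953 8.24238109588623 [ 0.474 -0.136  0.042]
 lemon 240.84616088867188 169.53846740722656 8.171709060668945 [ 0.604 -0.057  0.042]
 trim rough [[0.84, 0.138, 0.0], [0.494, -0.462, 0.0]]
 trim n 51 dir [0.5004847  0.86574537] ang out -30.03207 mid offset 0.6591587 resid 0.0007854914
 board corners x in trim (mm, add -6 for outer edge) [-0.227  -0.0134 -0.0253 -0.2389] along [0.0364 0.0448 0.3485 0.3402]
[ 26 171 243] [ 27 160 245] [ 20  91 237]
189 100 [ 31  35  66 133 204 235 239 234 210 175 152 123  88]
276 152 [247 246 245 243 242 243 244 242 220 148  78  57 106]
363 204 [ 28  40  91 164 224 238 239 234 203 136  73  37  31]
```

Run:
```python
from h import *
ex=np.array([.866,-.5]);ey=np.array([.5,.866])
for n,roi in(("top",(250,335,90,175)),("scene",(205,290,116,160))):
    s=pickle.load(open(f"pics/{n}0.pkl","rb")); p=s["pixels"].min(2).astype(float)
    k=np.zeros(p.shape,bool);x0,x1,y0,y1=roi;k[y0:y1,x0:x1]=1
    v,u=np.nonzero((p>150)&k); W=ray(s,np.c_[u,v],-.029)[:,:2]
    x=W@ex;y=W@ey; m=(x>.69)&(x<.85); print(n,m.sum(),np.percentile(x[m],[.5,99.5]),np.percentile(y[m],[.2,2,98,99.8]))
```

```text
top 3081 [0.69085234 0.84181389] [0.06829597 0.07505095 0.29049171 0.2972491 ]
scene 1868 [0.69049276 0.83884782] [0.07124813 0.07664428 0.29310847 0.29813713]
```

{"op": "send_rows", "data": {"moves": [0,0,0,0,0,0.1,0,0,0,0,0,0.1,0,0,0,0,0,0.1,0,0,0,0,0,0.1,0,0,0,0,0,0.1,0,0,0,0,0,0.1,0,0,0,0,0,0.1,0,0,0,0,0,0.073,0,0,0,0,0,0,0,0,0,0,0,0]}}

```text
clock: 1.1
ee_pos: [0.1607, -0.6296, 0.2384]
eef_rot: [0.966, -0.258, -0.0, -0.0]
force: [-0.6, 0.7, -0.1]
gripper_width: 0.088
grip_force: 0.0
```

{"op": "send_rows", "data": {"moves": [0,-4,0,0,0,0,0,-4,0,0,0,0,0,-4,0,0,0,0,0,-4,0,0,0,0,0,-4,0,0,0,0,0,-4,0,0,0,0,0,-4,0,0,0,0,0,-4,0,0,0,0,0,-4,0,0,0,0,0,-4,0,0,0,0]}}

```text
clock: 2.1
ee_pos: [0.3611, -0.2819, 0.2389]
eef_rot: [0.966, -0.258, 0.0, 0.0]
force: [0.5, 0.3, -0.3]
gripper_width: 0.088
grip_force: 0.0
```

{"op": "send_rows", "data": {"moves": [0,-4,0,0,0,0,0,-4,0,0,0,0,0,-4,0,0,0,0,0,-4,0,0,0,0,0,-4,0,0,0,0,0,-4,0,0,0,0,-2,-1.8,0,0,0,0,-2,0,0,0,0,0,-2,0,0,0,0,0,0,0,0,0,0,0]}}

```text
clock: 3.1
ee_pos: [0.4357, -0.0287, 0.2386]
eef_rot: [0.966, -0.257, -0.001, 0.0]
force: [1.7, 0.3, 0.7]
gripper_width: 0.088
grip_force: 0.0
```

Run:
```python
from h import *
from plant import viewer
ex=np.array([.866,-.5]);ey=np.array([.5,.866])
s=pickle.load(open("pics/top0.pkl","rb"))
for p,z in(((220,237),.02),((205,217),.02),((218,265),.02),((162,236),.09),((144,242),.1),((187,152),.09),((168,168),.05),((250,262),.03)):
    w=ray(s,p,z)[0,:2];print(p,w.round(3),"trim",(w@ex).round(3),(w@ey).round(3))
for n in("top","scene"):
    s=viewer.snapshot(n);cv2.imwrite(f"pics/{n}1.png",s["pixels"][:,:,::-1])
```

```text
(220, 237) [0.404 0.001] trim 0.349 0.203
(205, 217) [0.462 0.048] trim 0.377 0.272
(218, 265) [0.321 0.005] trim 0.276 0.165
(162, 236) [0.404 0.16 ] trim 0.27 0.34
(144, 242) [0.387 0.207] trim 0.231 0.373
(187, 152) [0.645 0.097] trim 0.51 0.407
(168, 168) [0.604 0.157] trim 0.444 0.438
(250, 262) [ 0.332 -0.089] trim 0.332 0.089
```

View pics/scene1.png

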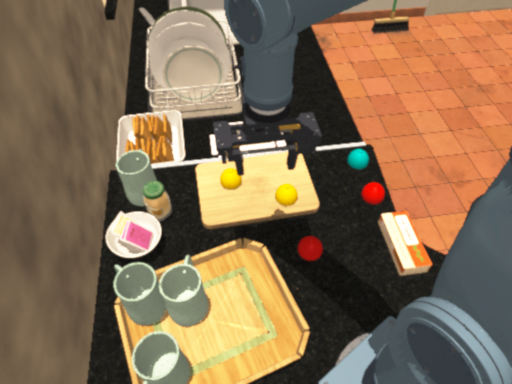

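The gripper hangs behind the board, which still sits near (255,190); the tray's corner is clear by about 1.5 cm. Next I descend behind the board's back edge.

{"op": "send_rows", "data": {"moves": [0.3,0,4,0,0,0,0,0,4,0,0,0,0,0,4,0,0,0,0,0,3,0,0,0,0,0,3,0,0,0,0,0,2,0,0,0,0,0,1.5,0,0,0,0,0,1.3,0,0,0,0,0,0,0,0,0,0,0,0,0,0,0]}}

```text
clock: 4.2
ee_pos: [0.4406, -0.0316, 0.0108]
eef_rot: [0.966, -0.259, 0.0, 0.0]
force: [-0.6, 0.4, -0.5]
gripper_width: 0.0879
grip_force: 0.0
```

{"op": "send_rows", "data": {"moves": [0.3,0,0,0,0,0,0.4,0,0,0,0,0,0.4,0,0,0,0,0,0.5,0,0,0,0,0,0.5,0,0,0,0,0,0.5,0,0,0,0,0,0.5,0,0,0,0,0,0.4,0,0,0,0,0,0.3,0,0,0,0,0,0.2,0,0,0,0,0]}}

```text
clock: 5.2
ee_pos: [0.4718, -0.0495, 0.0103]
eef_rot: [0.966, -0.258, -0.003, -0.0]
force: [-8.8, 6.4, 8.6]
gripper_width: 0.0879
grip_force: 5.6
```

{"op": "send_rows", "data": {"moves": [0.3,0,0,0,0,0,0.3,0,0,0,0,0,0.4,0,0,0,0,0,0.4,0,0,0,0,0,0.4,0,0,0,0,0,0.4,0,0,0,0,0,0.3,0,0,0,0,0,0.3,0,0,0,0,0,0.2,0,0,0,0,0,0,0,0,0,0,0]}}

```text
clock: 6.2
ee_pos: [0.4974, -0.0651, 0.0102]
eef_rot: [0.966, -0.258, -0.004, 0.0]
force: [-7.3, 3.8, 6.3]
gripper_width: 0.0882
grip_force: 4.3
```

```bash
cat > look.py <<'E'
from h import *
from plant import viewer,arm
import sys
ex=np.array([.866,-.5]);ey=np.array([.5,.866]);k=sys.argv[1]
o=arm.observe();print("tcp trim",(o["ee_pos"][:2]@ex).round(4),(o["ee_pos"][:2]@ey).round(4),o["ee_pos"][2].round(4),o["force"].round(1),o["clock"])
for n,roi in(("top",(190,330,110,245)),("scene",(190,325,130,232))):
    s=viewer.snapshot(n);cv2.imwrite(f"pics/{n}{k}.png",s["pixels"][:,:,::-1])
    b=ray(s,board(s,roi),.022)[:,:2]; T=np.c_[b@ex,b@ey]; off=.663-(.002 if n=="scene" else -.002)
    r=cv2.minAreaRect((T*1000).astype(np.float32)); bp=cv2.boxPoints(r); bp[:,0]-=off*1000; print(n,np.round(r[1],0),"corners (x past edge, y) mm",bp.round(0).tolist())
    # front edge by middle strips
    for lo,hi in((.09,.14),(.24,.3)):
        m=(T[:,1]>lo)&(T[:,1]<hi)&(T[:,0]>.6); print("  front y",lo,hi,((np.median(T[m,0])-off)*1000).round(1) if m.any() else None)
    for c in lemons(s):
        (u,v),rad=cv2.minEnclosingCircle(c); w=ray(s,(u,v),.042)[0,:2];print("  lemon",np.round((u,v,rad),1),"x past edge",((w@ex-off)*1000).round(0),"y",((w@ey)*1000).round(0))
E
python3 look.py 2
```

```text
tcp trim 0.4633 0.1923 0.0102 [-7.3  3.8  6.3] 6.2
top [214. 304.] corners (x past edge, y) mm [[-194.0, 340.0], [-193.0, 36.0], [20.0, 36.0], [20.0, 340.0]]
  front y 0.09 0.14 13.5
  front y 0.24 0.3 15.7
  lemon [250.3 157.    8. ] x past edge -66.0 y 248.0
  lemon [274.6 201.7   8.1] x past edge -144.0 y 118.0
scene [127. 215.] corners (x past edge, y) mm [[-202.0, 222.0], [13.0, 209.0], [20.0, 336.0], [-194.0, 349.0]]
  front y 0.09 0.14 None
  front y 0.24 0.3 13.2
  lemon [230.4 165.1  10.4] x past edge -71.0 y 250.0
```

{"op": "send_rows", "data": {"moves": [0.2,0,0,0,0,0,0.3,0,0,0,0,0,0.3,0,0,0,0,0,0.3,0,0,0,0,0,0.3,0,0,0,0,0,0.3,0,0,0,0,0,0.3,0,0,0,0,0,0.2,0,0,0,0,0,0,0,0,0,0,0,0,0,0,0,0,0]}}

```text
clock: 7.3
ee_pos: [0.5168, -0.0762, 0.0101]
eef_rot: [0.966, -0.258, -0.003, 0.0]
force: [-5.8, 3.8, 4.4]
gripper_width: 0.088
grip_force: 3.6
```

```bash
python3 look.py 3
```

```text
tcp trim 0.4857 0.1924 0.0101 [-5.8  3.8  4.4] 7.3
top [304. 214.] corners (x past edge, y) mm [[-172.0, 36.0], [42.0, 36.0], [42.0, 340.0], [-172.0, 340.0]]
  front y 0.09 0.14 35.6
  front y 0.24 0.3 35.8
  lemon [254.3 150.7   8. ] x past edge -44.0 y 248.0
  lemon [278.8 195.1   8.1] x past edge -121.0 y 117.0
scene [129. 217.] corners (x past edge, y) mm [[-180.0, 223.0], [36.0, 209.0], [44.0, 338.0], [-172.0, 351.0]]
  front y 0.09 0.14 None
  front y 0.24 0.3 34.1
  lemon [229.5 159.   10.3] x past edge -49.0 y 250.0
```

{"op": "send_rows", "data": {"hand": 0.6, "moves": [-0.5,0,0,0,0,0,-0.5,0,0,0,0,0,0,0,-3,0,0,0,0,0,-4,0,0,0,0,0,-4,0,0,0,2,-1.5,0,0,0,0,3,-2,0,0,0,0,2.5,-1.5,0,0,0,0,1.1,-0.7,0,0,0,0,0,0,0,0,0,0]}}

```text
clock: 8.4
ee_pos: [0.6158, -0.0656, 0.1207]
eef_rot: [0.966, -0.258, 0.001, -0.0]
force: [-0.4, 0.8, 0.0]
gripper_width: 0.0355
grip_force: 0.0
```

```bash
python3 look.py 4; python3 -c "
from plant import arm;print(arm.observe()['gripper_width'])"
```

```text
tcp trim 0.5661 0.251 0.1207 [-0.4  0.8  0. ] 8.4
top [214. 231.] corners (x past edge, y) mm [[-175.0, 264.0], [-171.0, 33.0], [43.0, 37.0], [39.0, 268.0]]
  front y 0.09 0.14 35.6
  front y 0.24 0.3 26.2
  lemon [278.  195.3   8.3] x past edge -122.0 y 119.0
scene [217. 302.] corners (x past edge, y) mm [[-175.0, 340.0], [-174.0, 38.0], [43.0, 38.0], [43.0, 340.0]]
  front y 0.09 0.14 36.0
  front y 0.24 0.3 23.4
  lemon [281.9 175.2  10.6] x past edge -127.0 y 121.0
  lemon [229.5 159.   10.3] x past edge -49.0 y 250.0
0.03555115954796476
```

{"op": "send_rows", "data": {"moves": [-0.4,0.1,2,0,0,0,0,0,2.5,0,0,0,0,0,2,0,0,0,0,0,1.4,0,0,0,0,0,1,0,0,0,0,0,0,0,0,0,0.5,0,0,0,0,0,0.7,0,0,0,0,0,0.8,0,0,0,0,0,0.8,0.1,0,0,0,0]}}

```text
clock: 9.5
ee_pos: [0.6351, -0.0802, 0.0323]
eef_rot: [0.966, -0.259, 0.001, -0.0]
force: [0.3, -0.0, -0.7]
gripper_width: 0.0353
grip_force: 0.0
```

```bash
python3 look.py 5
```

```text
tcp trim 0.5901 0.2481 0.0323 [ 0.3 -0.  -0.7] 9.5
top [214. 208.] corners (x past edge, y) mm [[-177.0, 239.0], [-170.0, 31.0], [43.0, 38.0], [36.0, 246.0]]
  front y 0.09 0.14 35.6
  front y 0.24 0.3 31.7
  lemon [278.5 195.3   8.1] x past edge -121.0 y 118.0
scene [217. 303.] corners (x past edge, y) mm [[-177.0, 339.0], [-174.0, 37.0], [43.0, 39.0], [40.0, 342.0]]
  front y 0.09 0.14 34.6
  front y 0.24 0.3 -27.8
  lemon [281.9 175.3  10.6] x past edge -127.0 y 121.0
  lemon [231.3 161.4   8.5] x past edge -58.0 y 246.0
```

View pics/scene5.png

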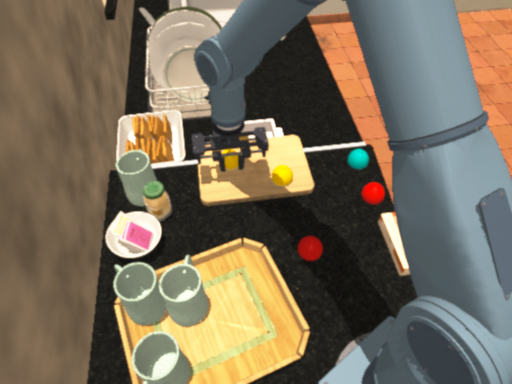

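The yellow of lemon A shows between the fingers at (231,160), and lemon B is untouched at (282,175). I push A forward and a little to the right.

{"op": "send_rows", "data": {"moves": [0.8,0.2,0,0,0,0,0.8,0.2,0,0,0,0,0.8,0.3,0,0,0,0,0.8,0.3,0,0,0,0,0.8,0.3,0,0,0,0,0.8,0.3,0,0,0,0,0.8,0.3,0,0,0,0,0.8,0.2,0,0,0,0,0.8,0.2,0,0,0,0,0.8,0,0,0,0,0]}}

```text
clock: 10.6
ee_pos: [0.692, -0.1404, 0.0317]
eef_rot: [0.966, -0.259, -0.0, 0.0]
force: [-0.7, 0.3, 0.5]
gripper_width: 0.0353
grip_force: 0.3
```

{"op": "send_rows", "data": {"moves": [0.7,0,0,0,0,0,0.7,0,0,0,0,0,0.6,0,0,0,0,0,0,0,0,0,0,0,0,0,0,0,0,0,0,0,0,0,0,0,0,0,0,0,0,0,0,0,0,0,0,0,0,0,0,0,0,0,0,0,0,0,0,0]}}

```text
clock: 11.6
ee_pos: [0.709, -0.1495, 0.0318]
eef_rot: [0.966, -0.259, 0.0, 0.0]
force: [-0.7, 0.0, 0.3]
gripper_width: 0.0355
grip_force: 0.0
```

{"op": "send_rows", "data": {"moves": [-0.5,0,0,0,0,0,-1,0,0,0,0,0,-1,0,-1,0,0,0,-2,0,-3,0,0,0,-3,0,-3,0,0,0,-4,2,-2,0,0,0,-4,3,0,0,0,0,-3,3,0,0,0,0,-2.3,2,0,0,0,0,0,0,0,0,0,0]}}

```text
clock: 12.6
ee_pos: [0.474, -0.1335, 0.1221]
eef_rot: [0.966, -0.26, -0.002, 0.001]
force: [-0.6, 0.3, 0.2]
gripper_width: 0.0353
grip_force: 0.0
```

```bash
python3 look.py 6
```

```text
tcp trim 0.4772 0.1214 0.1221 [-0.6  0.3  0.2] 12.6
top [265. 305.] corners (x past edge, y) mm [[-173.0, 339.0], [-168.0, 34.0], [96.0, 38.0], [92.0, 342.0]]
  front y 0.09 0.14 35.6
  front y 0.24 0.3 36.2
scene [222. 302.] corners (x past edge, y) mm [[-174.0, 340.0], [-174.0, 38.0], [48.0, 38.0], [47.0, 340.0]]
  front y 0.09 0.14 -49.4
  front y 0.24 0.3 35.0
  lemon [282.  175.2  10.5] x past edge -127.0 y 121.0
```

View pics/top6.png

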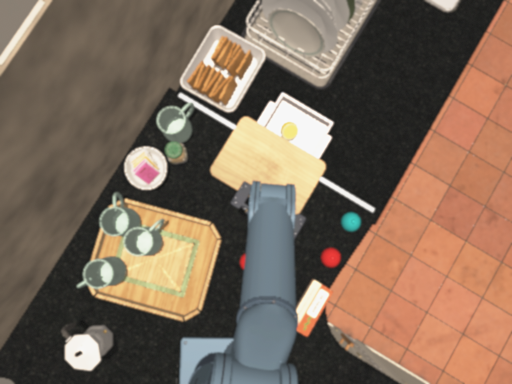

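Lemon A lies in the dish at (289,131), cut face up, and the board is unchanged. Next is lemon B.

{"op": "send_rows", "data": {"moves": [0,0.2,2,0,0,0,0,0,2.5,0,0,0,0,0,2,0,0,0,0,0,1.5,0,0,0,0,0,1,0,0,0,0,0,0,0,0,0,0.6,0,0,0,0,0,0.8,0,0,0,0,0,0.8,0,0,0,0,0,0.8,0,0,0,0,0]}}

```text
clock: 13.7
ee_pos: [0.5051, -0.1496, 0.0323]
eef_rot: [0.966, -0.259, 0.001, 0.0]
force: [0.3, 0.3, -0.5]
gripper_width: 0.035
grip_force: 0.2
```

{"op": "send_rows", "data": {"moves": [0.8,0,0,0,0,0,0.8,-0.1,0,0,0,0,0.8,-0.2,0,0,0,0,0.8,-0.2,0,0,0,0,0.8,-0.2,0,0,0,0,0.8,-0.2,0,0,0,0,0.8,-0.2,0,0,0,0,0.8,-0.2,0,0,0,0,0.8,-0.2,0,0,0,0,0.8,-0.2,0,0,0,0]}}

```text
clock: 14.7
ee_pos: [0.5823, -0.1744, 0.0317]
eef_rot: [0.966, -0.259, -0.0, 0.0]
force: [-1.0, 0.4, 0.8]
gripper_width: 0.0356
grip_force: 0.3
```

```bash
python3 look.py 7
```

```text
tcp trim 0.5914 0.1401 0.0317 [-1.   0.4  0.8] 14.7
top [269. 203.] corners (x past edge, y) mm [[-201.0, 330.0], [-169.0, 130.0], [97.0, 173.0], [64.0, 373.0]]
  front y 0.09 0.14 None
  front y 0.24 0.3 34.8
scene [217. 301.] corners (x past edge, y) mm [[-174.0, 340.0], [-174.0, 38.0], [43.0, 39.0], [43.0, 340.0]]
  front y 0.09 0.14 -34.4
  front y 0.24 0.3 35.0
  lemon [271.  157.    8.5] x past edge -58.0 y 138.0
```

View pics/scene7.png

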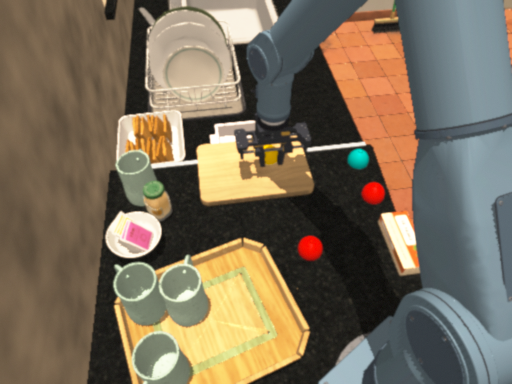

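Lemon B is held between the fingers at (271,157). It goes straight on over the front edge, after which I retreat.

{"op": "send_rows", "data": {"moves": [0.8,0,0,0,0,0,0.8,0,0,0,0,0,0.8,0,0,0,0,0,0.8,0,0,0,0,0,0.8,0,0,0,0,0,0.8,0,0,0,0,0,0.8,0,0,0,0,0,0.8,0,0,0,0,0,0.8,0,0,0,0,0,0.8,0,0,0,0,0]}}

```text
clock: 15.8
ee_pos: [0.6515, -0.2145, 0.0317]
eef_rot: [0.966, -0.259, -0.0, 0.0]
force: [-0.2, -0.2, 0.2]
gripper_width: 0.0353
grip_force: 0.2
```

{"op": "send_rows", "data": {"moves": [0.8,0,0,0,0,0,0.8,0,0,0,0,0,0.8,0,0,0,0,0,0.4,0,0,0,0,0,0,0,0,0,0,0,0,0,0,0,0,0,0,0,0,0,0,0,0,0,0,0,0,0,0,0,0,0,0,0,0,0,0,0,0,0]}}

```text
clock: 16.8
ee_pos: [0.6751, -0.2281, 0.0317]
eef_rot: [0.966, -0.259, -0.0, 0.0]
force: [0.1, -0.5, 0.5]
gripper_width: 0.0354
grip_force: 0.0
```

{"op": "send_rows", "data": {"moves": [-0.5,0,0,0,0,0,-1,0,0,0,0,0,-1,0,-1,0,0,0,-2,0,-3,0,0,0,-3,0,-4,0,0,0,-4,2,-4,0,0,0,-4,3,-2,0,0,0,-4,4,0,0,0,0,-3,4,0,0,0,0,0,4,0,0,0,0]}}

```text
clock: 17.8
ee_pos: [0.4081, -0.2597, 0.1642]
eef_rot: [0.966, -0.258, -0.001, -0.0]
force: [1.0, -0.1, 0.6]
gripper_width: 0.0353
grip_force: 0.0
```

{"op": "send_rows", "data": {"moves": [0,4,0,0,0,0,0,4,0,0,0,0,0,4,0,0,0,0,0,4,0,0,0,0,0,4,0,0,0,0,0,0,0,0,0,0,0,0,0,0,0,0,0,0,0,0,0,0,0,0,0,0,0,0,0,0,0,0,0,0]}}

```text
clock: 18.8
ee_pos: [0.3136, -0.4336, 0.1638]
eef_rot: [0.966, -0.258, 0.0, -0.0]
force: [-0.1, -0.3, 0.2]
gripper_width: 0.0354
grip_force: 0.0
```

```bash
python3 look.py 8; python3 -c "
import cv2
i=cv2.imread('pics/top8.png')[80:230,170:370];cv2.imwrite('pics/top8c.png',cv2.resize(i,None,fx=4,fy=4,interpolation=2))"
```

```text
tcp trim 0.4883 -0.2187 0.1638 [-0.1 -0.3  0.2] 18.8
top [264. 304.] corners (x past edge, y) mm [[-172.0, 340.0], [-171.0, 36.0], [93.0, 36.0], [92.0, 340.0]]
  front y 0.09 0.14 35.6
  front y 0.24 0.3 36.2
scene [302. 265.] corners (x past edge, y) mm [[-174.0, 38.0], [91.0, 38.0], [91.0, 340.0], [-174.0, 340.0]]
  front y 0.09 0.14 37.9
  front y 0.24 0.3 68.0
```

View pics/top8c.png

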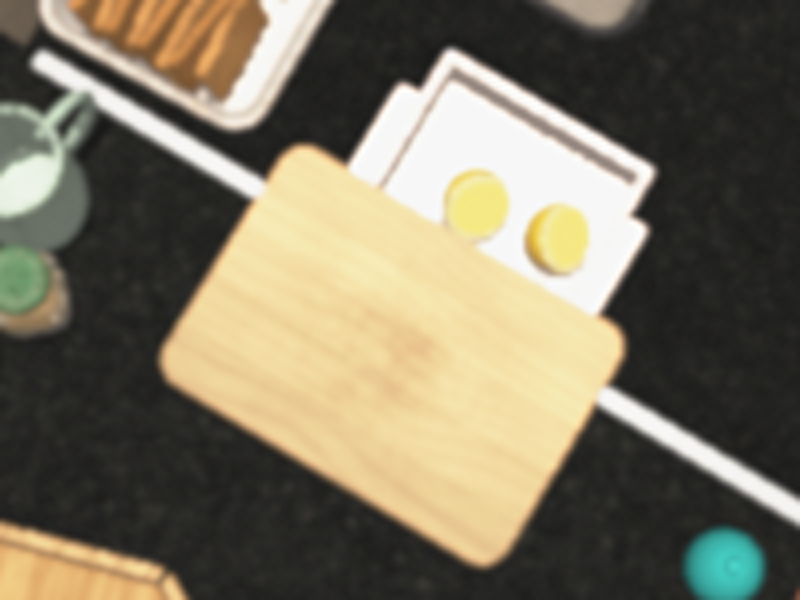

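Both halves lie in the dish, at crop positions (475,205) and (557,240). The board is square and juts out about 4 cm, and the arm is clear.

```bash
python3 -c "
from plant import job;print(job.hand_in())"
```

```text
the job is handed in; nothing more can be done
None
```

I handed the job in at about 19 s on the robot's clock: the board juts out about 4 cm square to the edge, both lemon halves are in the dish, and the arm is clear of everything; the hand-in returned no verdict.

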